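Measure a tea light with a sliding caliper

TASK

Measure the width of the tea light with the sliding caliper: pick the caliper up by its ribbed grip block and, with its jaws still open, set it flat on the worktop so that the candle stands fully between the two jaws, and let go of it. Then take the caliper again across its two jaws and squeeze the sliding jaw shut until both jaws bear firmly on the candle; let go and leave the caliper lying there closed on it. Leave the candle standing on its spot and do not disturb the jars and the timer.

Things in the scene. Friction and masses are not known exactly. Their poses are not given: they have to be found in the camera images.
- caliper: Loose steel caliper, about 0.21 kg, lying flat. Origin: on its underside, on the beam's centre line, in the plane of the fixed jaw's measuring face. +x along the beam away from the fixed jaw, +y the way the jaws point, z up. Beam 16 mm wide, 12 high, x = -7 to 189 mm; end cap 24 wide, 22 high, x = 177 to 191. Slide 26 wide, 24 high, 20 long from the moving jaw's face. Centre of mass near x = 90 mm.
- caliper_grip (a point): Middle of the ribbed grey grip block fixed to the beam, at x = 105, y = 0, z = 11 mm of the caliper. The block is 40 mm long (x), 18 mm wide (y: take it across this) and 22 mm high; nothing stands beside it on either side.
- fixed_jaw: Fixed jaw of the caliper: steel plate 7 mm thick, 24 mm high from the underside up, reaching from y = -12 to y = +62 mm of the caliper. Its measuring face is at x = 0, its back at x = -7 mm. Its origin and axes are those of the caliper.
- moving_jaw: Moving jaw of the caliper, carried by the slide: plate like the fixed jaw (7 mm thick, y = -12 to +62 mm, top 24 mm above the underside). Its origin lies in its measuring face, on the beam's centre line at the height of the caliper's underside; its axes are the caliper's; its back is 7 mm farther along +x.
- caliper_slide (a joint): Opening of the caliper in m: the gap between the measuring faces, 0 shut, at most 0.064; starts at 0.050 to 0.055. The slide stays where it is left (3 N of friction); a grip across the backs of the jaws (gap + 14 mm wide, best at the candle's centre) closes it. Pushed on the slide alone, the whole caliper slips along the worktop.
- tea_light: Tea light: small low round candle in a plain thin cup, 38 mm in diameter, 15 mm high, about 25 g, standing loose on the worktop. Origin at the centre of its underside, z up.
- jam_jar: Bystander: jam jar, 61 mm in diameter, 90 mm high, loose, origin at the centre of its underside. Leave alone.
- mustard_jar: Bystander: jar with a flat lid, 57 mm in diameter, 85 mm high, loose, origin at the centre of its underside. Leave alone.
- egg_timer: Bystander: round kitchen timer, 60 mm in diameter, 46 mm high, loose, origin at the centre of its underside. Leave alone.
Things that resemble listed ones, but are neither listed nor needed, are in the scene too. There is more than one size of the tea_light; the job needs the middle-sized.

How it is judged (in metres and radians):
On the way, in this order (a step that is already met when the one before it is completed fails the run):
1. the caliper, still open, lies flat with the tea light between its jaws and has been let go (y of tea_light in the frame of caliper between 0.024 and 0.058 m and z of tea_light in the frame of caliper between -0.006 and 0.006 m and angle between caliper's own z axis and vertical below 0.06 rad and height (world z) of caliper below 0.006 m and x of tea_light in the frame of fixed_jaw above 0.015 m and x of tea_light in the frame of moving_jaw below -0.015 m and value of joint caliper_slide above 0.044 m and contact force between the fingers and caliper below 0.2 N and linear speed of caliper below 0.02 m/s), for 0.2 s.
2. both jaws press on the tea light with more than 1.5 N (y of tea_light in the frame of caliper between 0.024 and 0.058 m and z of tea_light in the frame of caliper between -0.006 and 0.006 m and angle between caliper's own z axis and vertical below 0.06 rad and height (world z) of caliper below 0.006 m and contact force between each of fixed_jaw, moving_jaw and tea_light above 1.5 N), for 0.2 s.
At the end, for the whole second after the job is handed in: The caliper lies flat on the worktop (tilt under 0.06 rad), closed on the tea light: opening 33 to 40.5 mm with the candle's centre 15 to 23.5 mm from the fixed jaw's face and 24 to 58 mm along the jaws from the beam's centre line; the candle stands upright on the worktop, and both are at rest (y of tea_light in the frame of caliper between 0.024 and 0.058 m and z of tea_light in the frame of caliper between -0.006 and 0.006 m and angle between caliper's own z axis and vertical below 0.06 rad and height (world z) of caliper below 0.006 m and value of joint caliper_slide between 0.033 and 0.0405 m and x of tea_light in the frame of caliper between 0.015 and 0.0235 m and angle between tea_light's own z axis and vertical below 0.1 rad and linear speed of each of caliper, tea_light below 0.01 m/s); the robot touches nothing.
It fails at once if the tea light is shifted more than 30 mm from its spot (distance of tea_light from where it was at the start of the episode above 0.03 m).
It fails at once if the tea light is tipped (angle between tea_light's own z axis and vertical above 0.4 rad).
It fails at once if a bystander jar or the timer is shifted more than 20 mm (distance of any of jam_jar, mustard_jar, egg_timer from where it was at the start of the episode above 0.02 m).
It also fails if it takes over 42 s, if anything falls off the work surface, if the arm or the gripper's body presses on something with over 40 N, if the wrist force passes 120 N, or if a joint passes its speed limit or range.

ROBOT

A 6-joint arm with a two-finger parallel gripper is mounted at the origin on a cart in front of the work surface, level with it; the furniture and walls round the work are solid. World frame = base frame: x ahead of the robot, y to its left, z up, the work surface at z = 0. Lengths are in m, angles in degrees, forces in N, time in s.
With the tool pointing down it reaches from about 0.25 to 0.725 m from the base axis. Payload 9.7 kg.
Tool frame: the origin (TCP) lies at the very end of the fingers, on their centre line; the grasp point (between the pads) lies 19 mm behind it (bot.grip_point_offset is the z of the grasp point in the tool frame, in m); z points along the fingers, x is the direction in which the jaws open and shut, and the axes are right-handed (so a half turn about z gives the same grasp; the last joint's range is limited). The gripper opens to 85 mm and grips with 20 to 120 N. Pads are 22 mm wide; open, the fingers measure 114 mm over their backs; the gripper's body (76 mm by 85 mm) begins 54 mm behind the grasp point. The pads swing forward as they close: fully open they stand 13 mm farther back than shut.
Start: joints at [77.12, 4.979, 10.078, 95.1, 0, 90], TCP at [0.123, 0.536, 0.231] pointing down, gripper open.
Joint ranges: [-179.16, 179.16], [-48.56, 103.87], [-65.8, 70.77], [-126.05, 130.52], [-82.76, 87.17], [-180, 180]. Speed limits (degrees/s): [127.2, 127.2, 147.25, 180, 180, 180].

INTERFACE

Orientations are given as [roll, pitch, yaw] about the fixed x, y, z axes, in that order (R = Rz(yaw) Ry(pitch) Rx(roll)).
In Python, from workcell import get_obs, viewer, job_done, bot gives the robot as it stands.
- The arm moves only by the shell command python3 -m handwheel 'ROWS' [FORCE]. ROWS is JSON, a list of rows, each a list of 5 numbers: the closure, from 0 (fully open) to 1 (shut), then the shift along the world's x, y, z in m, then the turn about the world's z in degrees. A call has 1 to 5 rows; each row is the pose to reach, as a shift and turn from the pose measured when the call began; what a row does not reach only later rows make up. A row lasts 1/10 s, in which the tool goes at most 50 mm and 8.59 degrees, less where a joint would pass 70% of its speed; a pose out of reach is approached as far as the arm can. A call with a gripper value outside its range is refused whole. The fingers move at their own pace and stop on an object; FORCE is the grip in N (left out, the last holds). Time passes only in rows, so rows that repeat a pose let the fingers close. It gives the time, the measured TCP pose, the force and the opening at its end, in the units of the state.
- get_obs(): the state, without advancing time (a new reading comes with each control period).
- viewer.camera(name): name is "scene" or "top"; returns a dict with "color" (384x512x3 uint8, blue, green, red), "K" (3x3 intrinsics, pixels), "dist_coeffs" ([k1, k2, p1, p2, k3] as OpenCV has them; the pictures are not rectified), "origin" and "orientation" of the camera in the world. Camera axes: x right, y down, z forward; pixel columns grow to the right and rows downward; lengths in m; the calibration is good to about 2 mm. A picture is of the moment at which its call begins. There is no depth.
- job_done(): hands the job in, once; it reports no verdict.
The state is a dict: "time": time; "q": joint angles; "qd": joint speeds; "joint_efforts": joint torques, N m; "ee_pos": TCP position; "tcp_rot": TCP orientation; "wrist_force": force on the tool from outside, world axes, zero at the start; "torque": the same for the moment, N m; "opening": finger opening in m.
Only numpy, scipy, OpenCV 4.12 (cv2) and the standard library are available. Lean on these libraries where they do the work, as an engineer would, in place of code of your own. Each camera call takes 0.05 s, during which the arm holds its last target.

## Working session

There is one attempt and no reset: what is moved stays moved. The work goes in short steps, Python scripts to look and compute and a shell command to move; the robot and the scene stay as the last step left them, time stands still between calls to the robot, and variables do not carry over. Pictures are saved under pics/ and viewed, and the job is handed in when it is done.

```bash
ls; mkdir -p pics; cat > h.py <<'E'
import numpy as np, cv2
from workcell import get_obs, viewer, bot
from scipy.spatial.transform import Rotation as R
E
python3 - <<'E'
from h import *
import pickle
o=get_obs(); print(o['time'],o['ee_pos'],o['tcp_rot'],o['opening'],bot.grip_point_offset)
for n in ['scene','top']:
    c=viewer.camera(n); pickle.dump(c,open(f'{n}0.pkl','wb'))
    cv2.imwrite(f'pics/{n}0.png',cv2.resize(c['color'],(800,600),interpolation=cv2.INTER_CUBIC))
    print(n,c['K'],c['dist_coeffs'],c['origin'],c['orientation'])
E
```

```text
pics
0.0 [0.12255599 0.53593536 0.23058272] [1.79999380e+02 7.67085459e-02 7.71192000e+01] 0.08527786922594177 -0.0187
scene [[365.17514337   0.         257.85180754]
 [  0.         365.17514337 191.28157536]
 [  0.           0.           1.        ]] [-0.01023464  0.          0.          0.          0.        ] [ 0.00220921 -0.53601985  0.76229494] [-136.60394482    0.38593678  -45.44992061]
top [[429.50336662   0.         250.36631301]
 [  0.         429.50336662 193.77140161]
 [  0.           0.           1.        ]] [0.03768703 0.         0.         0.         0.        ] [ 0.25764505 -0.03973668  1.35862527] [-171.07403614    0.21748816  -90.85886607]
```

View pics/scene0.png

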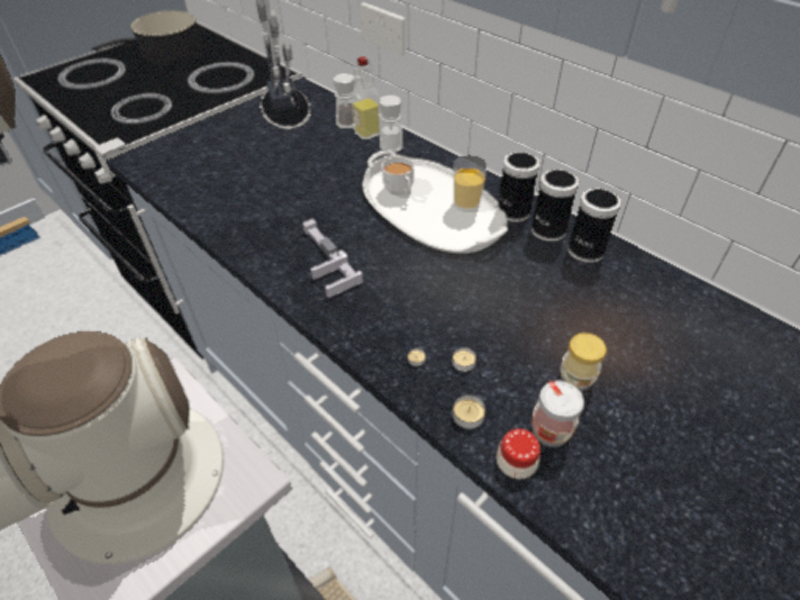

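View pics/top0.png

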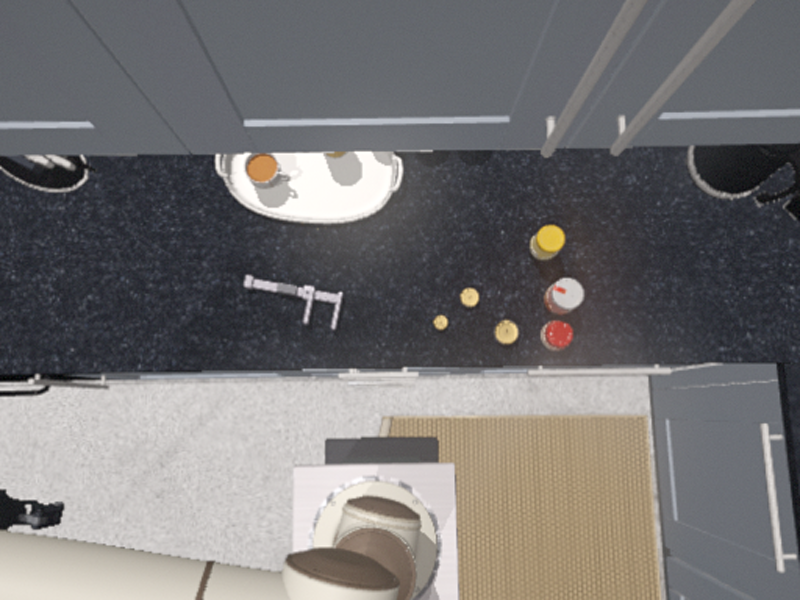

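The scene view shows the caliper at about (330,255). The candle candidates are small (417,357), middle (463,359) and large (469,411). In the top view the same three are at (440,322), (469,297) and (506,332), and the caliper runs from (248,282) to (342,297) with its jaws pointing down the image. I'll measure the candles' sizes before choosing.

```bash
cat >> h.py <<'E'
def cam(c):
    return R.from_euler('xyz',c['orientation'],degrees=True).as_matrix(),np.array(c['origin'])
def ray(c,uv,z):
    uv=np.asarray(uv,float).reshape(-1,1,2)
    n=cv2.undistortPoints(uv,c['K'],np.array(c['dist_coeffs'])).reshape(-1,2)
    M,o=cam(c); d=np.c_[n,np.ones(len(n))]@M.T
    return o+d*((z-o[2])/d[:,2])[:,None]
def proj(c,P):
    M,o=cam(c); P=np.asarray(P,float).reshape(-1,3)
    rv=cv2.Rodrigues(M.T)[0]
    return cv2.projectPoints(P,rv,-M.T@o,c['K'],np.array(c['dist_coeffs']))[0].reshape(-1,2)
E
python3 - <<'E'
from h import *
import pickle
for n in ['scene','top']:
    c=pickle.load(open(f'{n}0.pkl','rb')); im=c['color']
    hsv=cv2.cvtColor(im,cv2.COLOR_BGR2HSV)
    m=cv2.inRange(im,(70,70,70),(255,255,255))|cv2.inRange(hsv,(10,60,110),(35,255,255))
    k,l,s,ce=cv2.connectedComponentsWithStats(m)
    for i in range(1,k):
        if s[i,4]>15:
            x,y=ce[i]
            P=ray(c,[x,y],.012)[0]
            if .3<P[0]<.75 and -.5<P[1]<.5 and s[i,4]<1500:
                cn=cv2.findContours((l==i).astype(np.uint8),0,1)[0][0][:,0]
                Q=ray(c,cn,.015)[:,:2]; r=cv2.minAreaRect(Q.astype(np.float32))
                print(n,i,ce[i].round(1),s[i,4],P[:2].round(4),'rect',np.round(r[1],4),np.round(r[0],4))
    a={'scene':(240,200,400,300),'top':(150,150,400,240)}[n]
    x0,y0,x1,y1={'scene':(185,130,330,280),'top':(150,165,350,225)}[n]
    f=min(800//(x1-x0),600//(y1-y0))
    cv2.imwrite(f'pics/{n}0crop.png',cv2.resize(im[y0:y1,x0:x1],None,fx=f,fy=f,interpolation=cv2.INTER_CUBIC)); print(n,f,x0,y0)
E
```

```text
scene 31 [212.2 167.3] 736 [0.4794 0.1341] rect [0.2241 0.0885] [0.4758 0.1638]
scene 47 [296.3 182.6] 739 [ 0.6063 -0.0903] rect [0.1275 0.1553] [ 0.6029 -0.0907]
scene 55 [265.9 170.8] 27 [0.5811 0.0071] rect [0.0146 0.0371] [0.5786 0.0037]
scene 74 [319.5 177.8] 31 [ 0.6685 -0.1259] rect [0.0316 0.0198] [ 0.6662 -0.1296]
scene 75 [329.8 175.6] 16 [ 0.6969 -0.142 ] rect [0.0184 0.0115] [ 0.6937 -0.1445]
scene 102 [329.2 191. ] 74 [ 0.6455 -0.1785] rect [0.0483 0.0385] [ 0.6403 -0.1799]
scene 142 [318.7 198.4] 17 [ 0.6025 -0.1748] rect [0.0109 0.0227] [ 0.6007 -0.175 ]
scene 143 [328.5 202.3] 53 [ 0.6098 -0.203 ] rect [0.033  0.0306] [ 0.6094 -0.2075]
scene 145 [392.4 201.2] 19 [ 0.7356 -0.3264] rect [0.033  0.0118] [ 0.7322 -0.3283]
scene 208 [421.6 215.8] 32 [ 0.7434 -0.4091] rect [0.025  0.0181] [ 0.7416 -0.4089]
scene 215 [411.  217.5] 22 [ 0.7183 -0.392 ] rect [0.0211 0.0117] [ 0.7132 -0.3923]
scene 237 [266.4 227.7] 125 [ 0.4273 -0.1414] rect [0.0385 0.031 ] [ 0.4254 -0.1431]
scene 240 [296.6 229.5] 212 [ 0.4773 -0.201 ] rect [0.0489 0.0387] [ 0.4756 -0.202 ]
scene 241 [411.9 
[... 786 characters left out ...]
 rect [0.0269 0.032 ] [ 0.5668 -0.4262]
top 261 [271.5 164.3] 18 [ 0.5639 -0.107 ] rect [0.0096 0.0164] [ 0.5625 -0.1068]
top 304 [214.4 175.5] 25 [0.5301 0.0763] rect [0.0138 0.0247] [0.5287 0.0764]
top 311 [191.3 188.6] 628 [0.4887 0.1499] rect [0.2061 0.082 ] [0.478  0.1676]
top 377 [300.2 189.7] 128 [ 0.4797 -0.1962] rect [0.038  0.0385] [ 0.4784 -0.1953]
top 456 [281.7 205.5] 78 [ 0.4301 -0.1362] rect [0.0284 0.0286] [ 0.4298 -0.1354]
top 474 [323.5 212. ] 212 [ 0.4076 -0.2671] rect [0.0514 0.0499] [ 0.4076 -0.266 ]
top 552 [247.8 226.1] 17 [ 0.3668 -0.0283] rect [0.013 0.013] [ 0.3655 -0.0285]
top 566 [305. 230.] 24 [ 0.3517 -0.2071] rect [0.0265 0.0118] [ 0.3515 -0.206 ]
top 4 150 165
```

View pics/scene0crop.png

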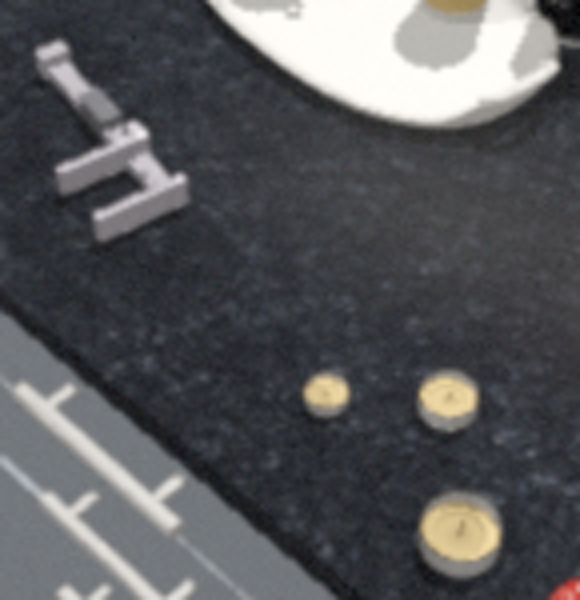

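View pics/top0crop.png

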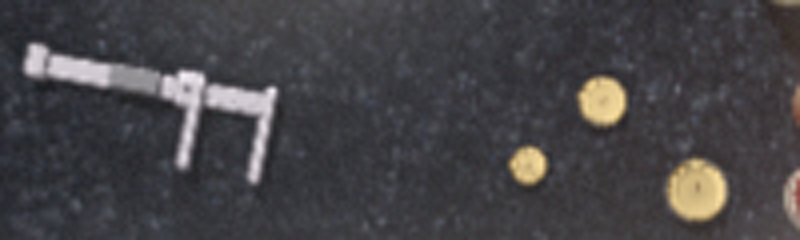

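The crops show the middle candle at top crop (603,101) and scene crop (448,400). It measures 38 mm, against 28 mm for the small one and 50 mm for the large one. I choose the one at about (0.478,-0.196). Next I'll measure the caliper.

```bash
python3 - <<'E'
from h import *
import pickle
for n,(x0,y0,x1,y1) in {'scene':(190,136,236,192),'top':(153,172,223,214)}.items():
    c=pickle.load(open(f'{n}0.pkl','rb')); im=c['color'][y0:y1,x0:x1]
    f=11 if n=='top' else 10
    b=cv2.resize(im,None,fx=f,fy=f,interpolation=cv2.INTER_CUBIC)
    for k in range(0,x1-x0,10): cv2.putText(b,str(x0+k),(k*f,10),0,.4,(0,255,255),1); cv2.line(b,(k*f,0),(k*f,b.shape[0]),(0,90,90),1)
    for k in range(0,y1-y0,10): cv2.putText(b,str(y0+k),(0,k*f+10),0,.4,(0,255,255),1); cv2.line(b,(0,k*f),(b.shape[1],k*f),(0,90,90),1)
    cv2.imwrite(f'pics/{n}0cal.png',b); print(b.shape)
E
```

```text
(560, 460, 3)
(462, 770, 3)
```

View pics/scene0cal.png

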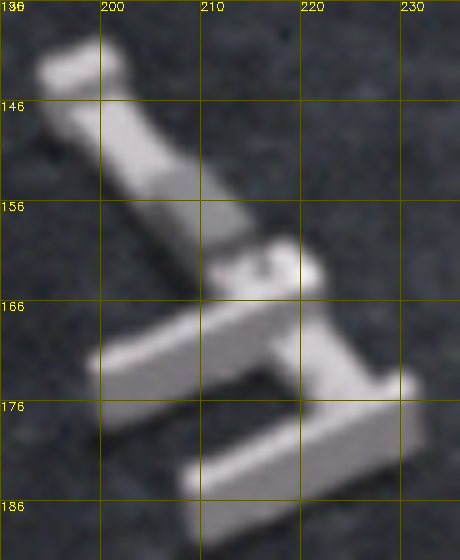

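View pics/top0cal.png

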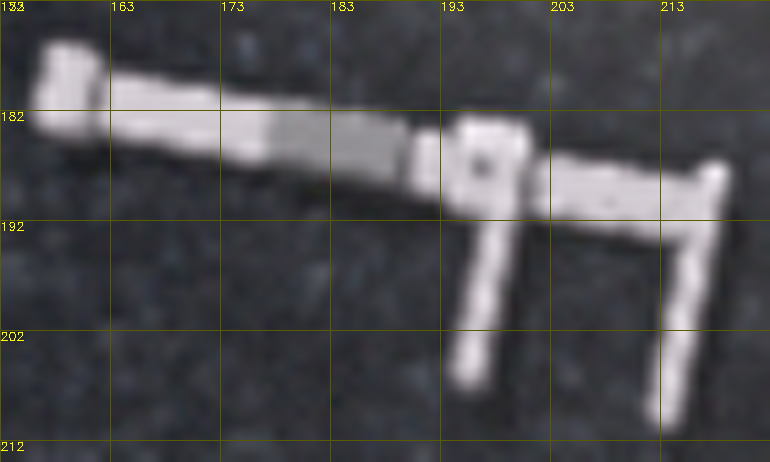

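```bash
python3 - <<'E'
from h import *
import pickle
c=pickle.load(open('top0.pkl','rb'))
s=pickle.load(open('scene0.pkl','rb'))
def T(u,v,z): return ray(c,[(u+.5)/11-.5+153,(v+.5)/11-.5+172],z)[0]
def S(u,v,z): return ray(s,[(u+.5)/10-.5+190,(v+.5)/10-.5+136],z)[0]
# name: model xy,z ; picks
g=.052
m=[('cap',(184,0,22),T(67,87,.022)),('grip',(105,0,22),T(338,142,.022)),('fj -12',(-3.5,-10,24),T(713,170,.024)),('fj tip',(-3.5,60,24),T(664,418,.024)),
('mj tip',(1e3*g+3.5,60,24),T(467,380,.024)),
('S fj tip corner inner',(0,62,24),S(184,468,.024)),('S fj tip corner outer',(-7,62,24),S(192,492,.024)),('S mj tip corner',(52+7,62,24),S(89,355,.024)),('S fj back corner',(-7,-12,24),S(415,392,.024)),('S grip',(105,0,22),S(200,208,.022))]
import numpy as np
for set_ in (m[:5],m[5:],m):
    A=np.array([a[1][:2] for a in set_],float)/1000; B=np.array([a[2][:2] for a in set_])
    ac=A.mean(0);bc=B.mean(0)
    H=(A-ac).T@(B-bc); U,_,Vt=np.linalg.svd(H); Q=Vt.T@U.T
    t=bc-Q@ac
    print('origin',t.round(4),'yaw',np.degrees(np.arctan2(Q[1,0],Q[0,0])).round(2),'det',np.linalg.det(Q).round(2),'grip',(t+Q@[.105,0]).round(4))
    for a,p,q in zip(set_,A,B): print('  ',a[0],((q-t)@Q*1000).round(1),'model',(p*1000).round(1))
for cc,uv in ((c,None),):pass
E
```

```text
origin [0.4798 0.0709] yaw 78.36 det 1.0 grip [0.501  0.1738]
   cap [184.7  -0.9] model [184.   0.]
   grip [104.9   0.3] model [105.   0.]
   fj -12 [ -2.8 -11.5] model [ -3.5 -10. ]
   fj tip [-3.3 61.2] model [-3.5 60. ]
   mj tip [54. 61.] model [55.5 60. ]
origin [0.4796 0.0686] yaw 77.57 det 1.0 grip [0.5022 0.1712]
   S fj tip corner inner [ 2.5 59.6] model [ 0. 62.]
   S fj tip corner outer [-7.3 62.2] model [-7. 62.]
   S mj tip corner [59.6 61.1] model [59. 62.]
   S fj back corner [ -6.8 -11.1] model [ -7. -12.]
   S grip [101.9   2.3] model [105.   0.]
origin [0.4799 0.07  ] yaw 78.26 det 1.0 grip [0.5012 0.1728]
   cap [185.7  -0.3] model [184.   0.]
   grip [105.8   0.7] model [105.   0.]
   fj -12 [ -1.8 -11.3] model [ -3.5 -10. ]
   fj tip [-2.4 61.5] model [-3.5 60. ]
   mj tip [54.8 61.3] model [55.5 60. ]
   S fj tip corner inner [ 1.9 59.5] model [ 0. 62.]
   S fj tip corner outer [-7.8 62.2] model [-7. 62.]
   S mj tip corner [59.  60.4] model [59. 62.]
   S fj back corner [ -8.3 -11.1] model [ -7. -12.]
   S grip [100.6   1. ] model [105.   0.]
```

```bash
python3 -m handwheel '[[0,0.0315,-0.030,0,-7.4],[0,0.063,-0.060,0,-14.8],[0,0.0945,-0.091,0,-22.2],[0,0.126,-0.121,0,-29.6],[0,0.158,-0.151,0,-37]]' 60; python3 -c "
from h import *
o=get_obs();print(o['q'],o['ee_pos'],o['tcp_rot'],o['wrist_force'])"
```

```text
time: 0.6
ee_pos: [0.2814, 0.3835, 0.2304]
tcp_rot: [180.0, 0.1, 39.8]
wrist_force: [0.5, -0.6, 0.2]
opening: 0.0854
[ 5.37262390e+01 -5.10537405e+00 -9.39649887e-02  9.50918841e+01
  1.54033777e-02  1.03887300e+02] [0.28136945 0.38353548 0.23041509] [1.79995638e+02 8.18197308e-02 3.98389252e+01] [ 0.52941211 -0.59371915  0.15051561]
```

```bash
python3 -m handwheel '[[0,0.0315,-0.030,0,-7.4],[0,0.063,-0.060,0,-14.8],[0,0.0945,-0.091,0,-22.2],[0,0.126,-0.121,0,-29.6],[0,0.158,-0.151,-0.03,-37]]'; python3 -c "
from h import *
o=get_obs();print(np.array([.501,.173])-o['ee_pos'][:2],-11.7-o['tcp_rot'][2],o['q'])"
```

```text
time: 1.1
ee_pos: [0.4398, 0.2333, 0.2048]
tcp_rot: [-179.9, -0.2, 2.5]
wrist_force: [0.3, 1.3, -0.0]
opening: 0.0853
[ 0.06123804 -0.06028278] -14.212957021641419 [ 2.79275848e+01 -2.87547158e+00 -8.41097095e-01  9.18088751e+01
  3.01364334e-02  1.15414481e+02]
```

```bash
python3 -m handwheel '[[0,0.031,-0.030,-0.02,-7],[0,0.061,-0.060,-0.05,-14.2],[0,0.061,-0.060,-0.09,-14.2],[0,0.061,-0.060,-0.105,-14.2],[0,0.061,-0.060,-0.105,-14.2]]'; python3 -c "
from h import *
import pickle
o=get_obs();print(np.array([.501,.173])-o['ee_pos'][:2],-11.7-o['tcp_rot'][2])
c=viewer.camera('scene');pickle.dump(c,open('scene1.pkl','wb'))
cv2.imwrite('pics/scene1.png',cv2.resize(c['color'][80:230,150:350],None,fx=4,fy=4,interpolation=cv2.INTER_CUBIC))
p=proj(c,[[*o['ee_pos'][:2],0.02],[.501,.173,.022]]);print((p-[150,80])*4)"
```

```text
time: 1.6
ee_pos: [0.4991, 0.173, 0.0976]
tcp_rot: [180.0, 0.0, -11.7]
wrist_force: [-0.2, 0.7, 0.7]
opening: 0.0854
[1.87444107e-03 3.55843643e-05] -0.044025307102819156
[[234.59305163 304.93095572]
 [236.15852768 301.78992201]]
```

View pics/scene1.png

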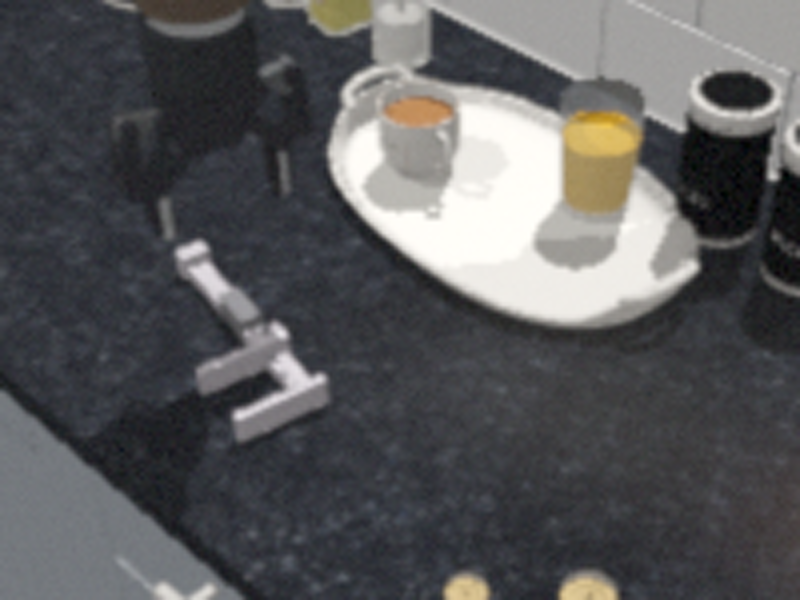

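The grip block shows at (240,306), under the tool, and matches the prediction. I'll descend.

```bash
python3 -m handwheel '[[0,0.002,0,-0.035,0],[0,0.002,0,-0.07,0],[0,0.002,0,-0.088,0],[0,0.002,0,-0.093,0],[0.3,0.002,0,-0.093,0]]' 60;  python3 -m handwheel '[[1,0,0,0,0],[1,0,0,0,0],[1,0,0,0,0],[1,0,0,0,0],[1,0,0,0,0]]' 60
```

```text
time: 2.15
ee_pos: [0.5024, 0.1745, 0.0084]
tcp_rot: [-179.9, -0.2, -11.5]
wrist_force: [0.5, -1.1, -0.1]
opening: 0.0733
time: 2.65
ee_pos: [0.503, 0.1747, 0.0095]
tcp_rot: [-179.8, -0.3, -11.5]
wrist_force: [-0.7, -0.3, 5.5]
opening: 0.0163
```

```bash
python3 -m handwheel '[[1,0,0,0,0],[1,0,0,0,0]]' 60; python3 -c "
from h import *
import pickle
a=[]
for n,(x0,y0) in {'scene':(160,90),'top':(140,140)}.items():
    c=viewer.camera(n)
    a.append(cv2.resize(c['color'][y0:y0+100,x0:x0+80],None,fx=5,fy=5,interpolation=cv2.INTER_CUBIC))
cv2.imwrite('pics/grip1.png',np.hstack(a))"
```

```text
time: 2.85
ee_pos: [0.503, 0.1747, 0.0095]
tcp_rot: [-179.8, -0.3, -11.6]
wrist_force: [-0.8, -0.4, 1.9]
opening: 0.0161
```

View pics/grip1.png

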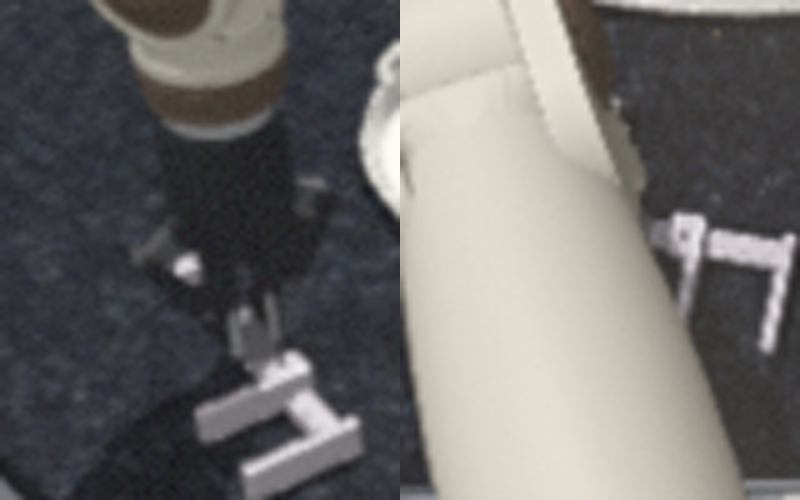

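The fingers hold the grey block at (250,330) and nothing else is touched. I'll lift.

```bash
python3 -m handwheel '[[1,0,0,0.01,0],[1,0,0,0.03,0],[1,0,0,0.06,0],[1,0,0,0.07,0],[1,0,0,0.07,0]]' 80; python3 -c "
from h import *
import pickle
a=[]
for n,(x0,y0) in {'scene':(160,90),'top':(140,140)}.items():
    c=viewer.camera(n)
    a.append(cv2.resize(c['color'][y0:y0+100,x0:x0+80],None,fx=5,fy=5,interpolation=cv2.INTER_CUBIC))
cv2.imwrite('pics/grip2.png',np.hstack(a))"
```

```text
time: 3.45
ee_pos: [0.5039, 0.175, 0.0811]
tcp_rot: [-179.7, -0.4, -11.6]
wrist_force: [0.2, -0.5, -2.5]
opening: 0.0157
```

View pics/grip2.png

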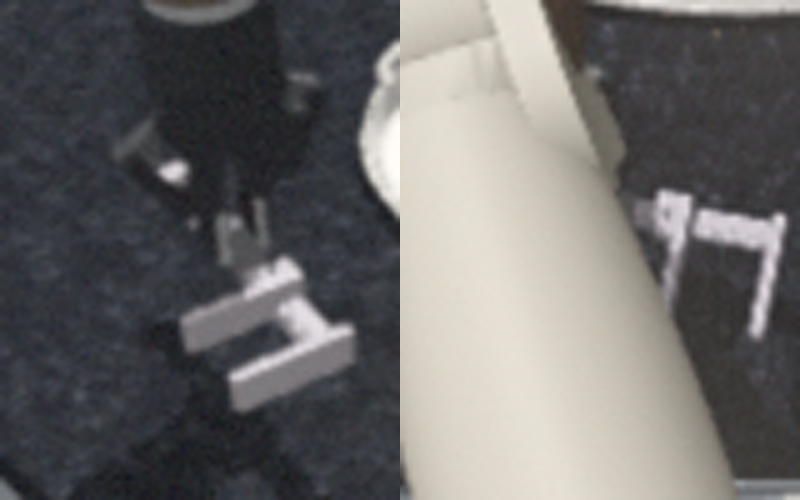

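```bash
python3 -m handwheel '[[1,0.004,-0.020,0,0],[1,0.008,-0.055,0,0],[1,0.012,-0.09,0,0],[1,0.016,-0.125,0,0],[1,0.02,-0.16,0,0]]' 80;python3 -m handwheel '[[1,0.003,-0.035,0,0],[1,0.006,-0.07,0,0],[1,0.009,-0.105,0,0],[1,0.012,-0.135,0,0],[1,0.012,-0.135,0,0]]' 80; python3 -c "
from h import *
import pickle
o=get_obs(); pickle.dump(o,open('o3.pkl','wb')); print(o['ee_pos'],o['tcp_rot'])
a=[]
for n in ('scene','top'):
    c=viewer.camera(n); pickle.dump(c,open(n+'3.pkl','wb'))
    x0,y0=(250,170) if n=='scene' else (230,150)
    a.append(cv2.resize(c['color'][y0:y0+80,x0:x0+80],None,fx=5,fy=5,interpolation=cv2.INTER_CUBIC))
cv2.imwrite('pics/m3.png',np.hstack(a))"
```

```text
time: 4.05
ee_pos: [0.5218, 0.0132, 0.0767]
tcp_rot: [-179.9, -0.1, -11.5]
wrist_force: [0.5, 0.3, -1.7]
opening: 0.0154
time: 4.55
ee_pos: [0.533, -0.1247, 0.0747]
tcp_rot: [-179.9, 0.1, -11.7]
wrist_force: [-1.1, 0.4, -2.2]
opening: 0.0157
[ 0.53302623 -0.12472743  0.07470423] [-1.79914282e+02  5.22512147e-02 -1.17364305e+01]
```

View pics/m3.png

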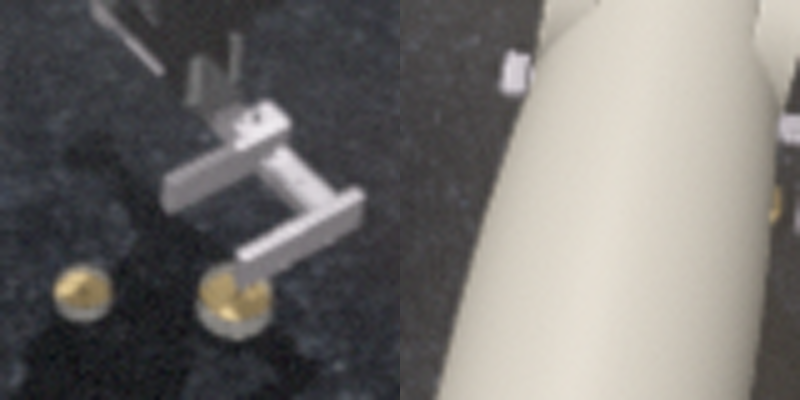

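```bash
python3 - <<'E'
from h import *
import pickle
o=pickle.load(open('o3.pkl','rb'));c=pickle.load(open('scene3.pkl','rb'))
b=cv2.resize(c['color'][185:245,270:330],None,fx=10,fy=10,interpolation=cv2.INTER_CUBIC)
cv2.imwrite('pics/m3z.png',b)
yaw=np.radians(o['tcp_rot'][2]+90); Q=np.array([[np.cos(yaw),-np.sin(yaw)],[np.sin(yaw),np.cos(yaw)]])
t=o['ee_pos'][:2]+Q@[-.107,0]; zb=o['ee_pos'][2]-.0095
print(t,(np.array([.478,-.1957])-t)@Q, zb)
for P in [(0,62,24),(-7,62,24),(-7,62,0),(-7,-12,24),(59,62,24),(59,62,0),(52,62,24)]:
    p=proj(c,[*(t+Q@np.array(P[:2])/1e3),zb+P[2]/1e3])[0]
    print(P,(p-[270,185]+.5)*10-.5)
E
```

```text
[ 0.51126138 -0.22949045] [0.02631833 0.03943932] 0.06520423479434757
(0, 62, 24) [271.14122944 351.87305688]
(-7, 62, 24) [289.48514829 371.1286852 ]
(-7, 62, 0) [282.05123305 433.83515237]
(-7, -12, 24) [530.26607687 237.35510706]
(59, 62, 24) [123.03256902 196.40815386]
(59, 62, 0) [119.09270792 259.86496063]
(52, 62, 24) [140.01920264 214.23803569]
```

View pics/m3z.png

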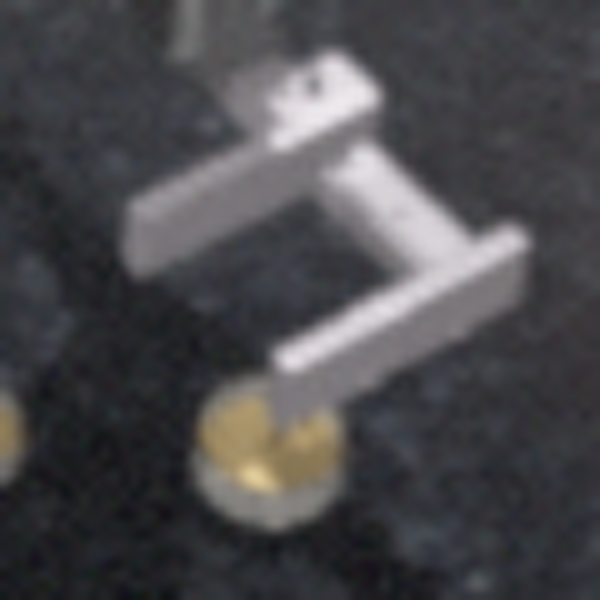

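```bash
python3 - <<'E'
from h import *
import pickle
from scipy.optimize import least_squares
for n,(x0,y0) in {'scene':(283,215),'top':(287,177)}.items():
    c=pickle.load(open(n+'0.pkl','rb'))
    b=cv2.resize(c['color'][y0:y0+28,x0:x0+28],None,fx=10,fy=10,interpolation=cv2.INTER_CUBIC)
    cv2.imwrite(f'pics/cz_{n}.png',b)
    g=cv2.cvtColor(b,cv2.COLOR_BGR2GRAY); m=cv2.threshold(cv2.GaussianBlur(g,(9,9),0),95,255,0)[1]
    k,l,s,ce=cv2.connectedComponentsWithStats(m); i=1+np.argmax(s[1:,4]); x,y,w,h,_=s[i]
    meas=np.array([x,y,x+w-1,y+h-1]); mm=(meas+.5)/10-.5+[x0,y0,x0,y0]
    th=np.linspace(0,2*np.pi,72)
    def bb(p):
        P=[[p[0]+.019*np.cos(t),p[1]+.019*np.sin(t),z] for t in th for z in (0,.015)]
        q=proj(c,P); return np.r_[q.min(0),q.max(0)]
    r=least_squares(lambda p:bb(p)-mm,[.478,-.196],diff_step=1e-3)
    print(n,meas,r.x.round(4),'resid px',r.fun.round(2))
E
python3 -c "
import cv2,numpy as np
cv2.imwrite('pics/cz.png',np.hstack([cv2.imread('pics/cz_scene.png'),cv2.imread('pics/cz_top.png')]))"
```

```text
scene [ 65  75 217 228] [ 0.4798 -0.1993] resid px [ 0.03  0.01 -0.03 -0.01]
top [ 73  70 197 195] [ 0.4802 -0.1961] resid px [-0.03 -0.02  0.03  0.02]
```

View pics/cz.png

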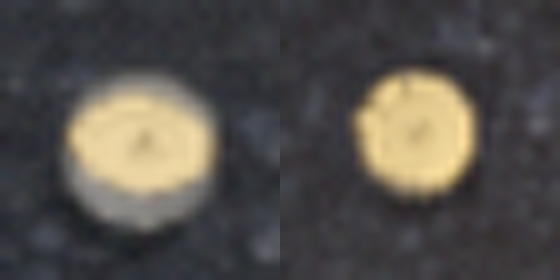

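```bash
python3 - <<'E'
from h import *
import pickle
from scipy.optimize import least_squares
o=pickle.load(open('o3.pkl','rb'));c=pickle.load(open('scene3.pkl','rb'))
pk={(0,62,24):(272,354),(-7,62,24):(286,371),(-7,62,0):(278,428),(-7,-12,24):(530,241),('g',62,24):(130,201),('g',62,0):(127,268),(-7,-12,0):(522,301)}
def f(p):
    a=np.radians(p[2]);Q=np.array([[np.cos(a),-np.sin(a)],[np.sin(a),np.cos(a)]])
    r=[]
    for (x,y,z),uv in pk.items():
        if x=='g': x=p[3]*1e3+7
        q=proj(c,[*(p[:2]+Q@np.array([x,y])/1e3),p[4]+z/1e3])[0]
        r+=list((q-[270,185]+.5)*10-.5-uv)
    return np.array(r)/10
for free in (1,0):
    g=lambda p: f(np.r_[p[:4],p[4] if free else .0652])
    s=least_squares(g,[.511,-.229,78.3,.052,.065],x_scale=[.01,.01,1,.01,.01])
    p=s.x;a=np.radians(p[2]);Q=np.array([[np.cos(a),-np.sin(a)],[np.sin(a),np.cos(a)]])
    print(p.round(4),'rms',np.sqrt(np.mean(s.fun**2)).round(2),'candle in cal',((np.array([.4798,-.1993])-p[:2])@Q).round(4))
E
```

```text
[ 5.10600e-01 -2.30100e-01  7.74825e+01  4.89000e-02  6.58000e-02] rms 0.23 candle in cal [0.0234 0.0367]
[ 5.11000e-01 -2.29800e-01  7.74841e+01  4.89000e-02  6.50000e-02] rms 0.23 candle in cal [0.023  0.0371]
```

The silhouette fit and the corner fit agree to about 1–2 mm. To centre the candle between the jaws I'll shift +4.5 mm in x and −3 mm in y, lower partway, and check.

```bash
python3 -m handwheel '[[1,0.0045,-0.003,-0.01,0],[1,0.0045,-0.003,-0.03,0],[1,0.0045,-0.003,-0.042,0],[1,0.0045,-0.003,-0.044,0],[1,0.0045,-0.003,-0.044,0]]' 80; python3 -c "
from h import *
import pickle
o=get_obs(); pickle.dump(o,open('o4.pkl','wb')); print(o['ee_pos'],o['tcp_rot'])
c=viewer.camera('scene'); pickle.dump(c,open('scene4.pkl','wb'))
cv2.imwrite('pics/m4.png',cv2.resize(c['color'][195:255,270:330],None,fx=10,fy=10,interpolation=cv2.INTER_CUBIC))"
```

```text
time: 5.15
ee_pos: [0.5371, -0.1245, 0.0304]
tcp_rot: [-179.9, 0.1, -11.6]
wrist_force: [0.0, -0.2, -1.0]
opening: 0.0156
[ 0.53705551 -0.12454329  0.03041009] [-1.79851977e+02  1.47486638e-01 -1.15832078e+01]
```

View pics/m4.png

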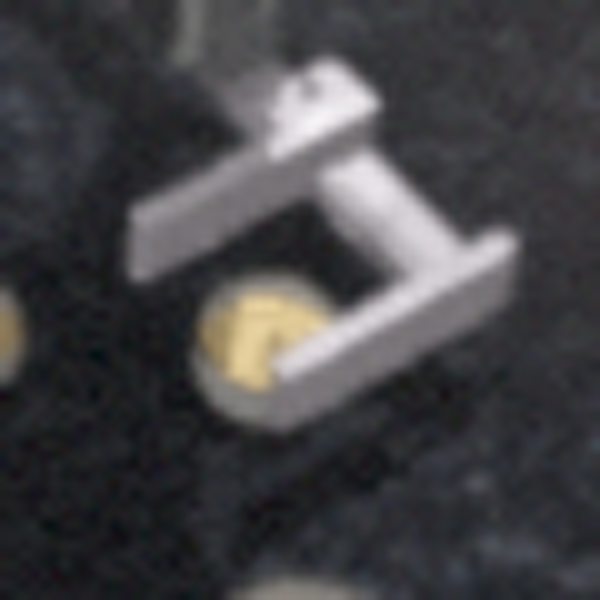

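```bash
cat >> h.py <<'E'
from scipy.optimize import least_squares
def fit(c,pk,off,f,z=None,g=None,cand=(.4798,-.1993),z0=.02):
    def full(p): return np.r_[p[:3],p[3] if g is None else g,p[4] if z is None else z]
    def r(p):
        p=full(p);a=np.radians(p[2]);Q=np.array([[np.cos(a),-np.sin(a)],[np.sin(a),np.cos(a)]]);o=[]
        for (x,y,zz),uv in pk.items():
            if x=='g': x=p[3]*1e3+7
            if x=='gi': x=p[3]*1e3
            q=proj(c,[*(p[:2]+Q@np.array([x,y])/1e3),p[4]+zz/1e3])[0]
            o+=list(((q-off+.5)*f-.5-uv)/f)
        return np.array(o)
    s=least_squares(r,[.511,-.229,78.3,.051,z0],x_scale=[.01,.01,1,.01,.01])
    p=full(s.x);a=np.radians(p[2]);Q=np.array([[np.cos(a),-np.sin(a)],[np.sin(a),np.cos(a)]])
    print(p.round(4),'rms',np.sqrt(np.mean(s.fun**2)).round(2),'candle in cal',((np.array(cand)-p[:2])@Q).round(4))
    return p
E
python3 - <<'E'
from h import *
import pickle
c=pickle.load(open('scene4.pkl','rb'))
pk={(0,62,24):(272,374),(-7,62,24):(286,388),(-7,62,0):(279,436),(-7,-12,24):(518,241),('g',62,24):(132,209),('g',62,0):(128,275),(-7,-12,0):(512,302)}
fit(c,pk,np.array([270,195]),10)
fit(c,pk,np.array([270,195]),10,z=.0209)
E
```

```text
[ 5.08300e-01 -2.34300e-01  7.90962e+01  4.95000e-02  3.03000e-02] rms 0.46 candle in cal [0.029  0.0346]
[ 5.14400e-01 -2.30400e-01  7.91205e+01  5.04000e-02  2.09000e-02] rms 0.47 candle in cal [0.024  0.0398]
```

```bash
python3 -m handwheel '[[1,0,-0.002,-0.004,0],[1,0,-0.002,-0.010,0],[1,0,-0.002,-0.014,0],[1,0,-0.002,-0.017,0],[1,0,-0.002,-0.017,0]]' 80; python3 -c "
from h import *
import pickle
c=viewer.camera('scene'); pickle.dump(c,open('scene5.pkl','wb'))
cv2.imwrite('pics/m5.png',cv2.resize(c['color'][205:255,275:325],None,fx=12,fy=12,interpolation=cv2.INTER_CUBIC))"
```

```text
time: 5.7
ee_pos: [0.5372, -0.1267, 0.0136]
tcp_rot: [-179.9, 0.1, -11.6]
wrist_force: [-0.1, -0.1, -2.0]
opening: 0.0159
```

View pics/m5.png

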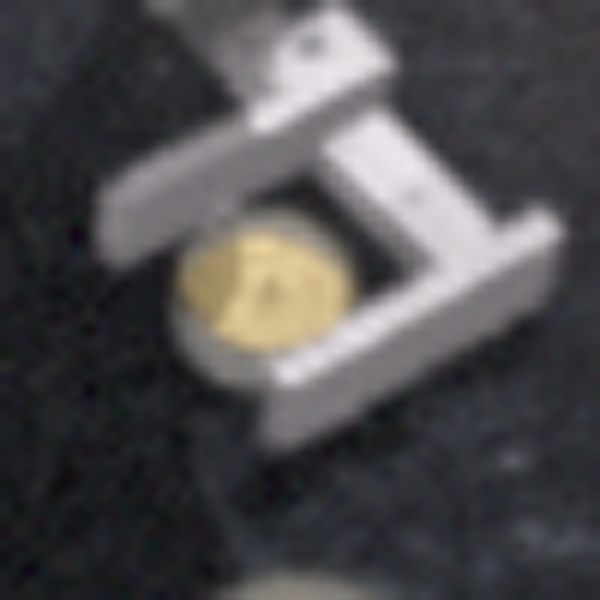

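The candle at (265,300) sits between the jaws with dark worktop visible on the moving-jaw side. I'll lower the last 4 mm and release.

```bash
python3 -m handwheel '[[1,0,0,-0.002,0],[1,0,0,-0.004,0],[1,0,0,-0.0045,0],[1,0,0,-0.0045,0],[1,0,0,-0.0045,0]]' 80; python3 - <<'E'
from h import *
import pickle
c=viewer.camera('scene'); pickle.dump(c,open('scene6.pkl','wb'))
cv2.imwrite('pics/m6.png',cv2.resize(c['color'][205:255,275:325],None,fx=12,fy=12,interpolation=cv2.INTER_CUBIC))
E
```

```text
time: 6.25
ee_pos: [0.5374, -0.1268, 0.0096]
tcp_rot: [-179.9, 0.1, -11.6]
wrist_force: [-0.4, -0.3, 0.3]
opening: 0.0156
```

View pics/m6.png

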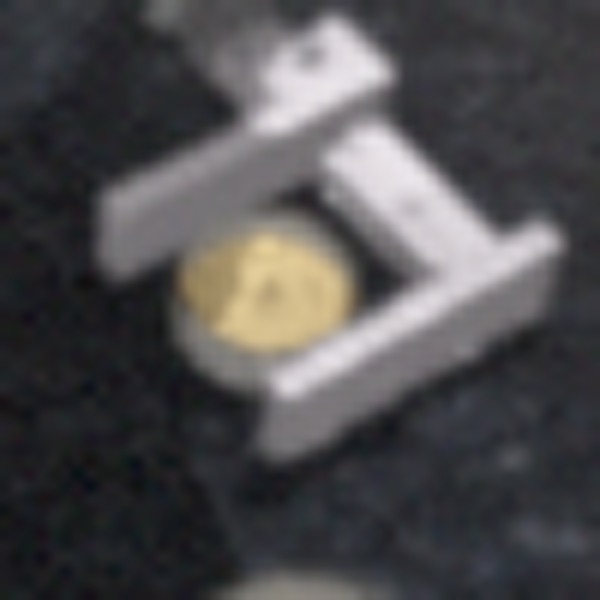

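The caliper is down: the weight has gone off the wrist and the candle is between the jaws. I'll release and rise.

```bash
python3 -m handwheel '[[0.6,0,0,0,0],[0,0,0,0,0],[0,0,0,0,0],[0,0,0,0,0],[0,0,0,0,0]]'; python3 -m handwheel '[[0,0,0,0.02,0],[0,0,0,0.05,0],[0,0,0,0.09,0],[0,0,0,0.12,0],[0,0,0,0.12,0]]'; python3 - <<'E'
from h import *
import pickle
o=get_obs();print(o['ee_pos'],o['q'])
c=viewer.camera('scene'); pickle.dump(c,open('scene7.pkl','wb'))
cv2.imwrite('pics/m7.png',cv2.resize(c['color'][200:260,260:340],None,fx=10,fy=10,interpolation=cv2.INTER_CUBIC))
E
```

```text
time: 6.8
ee_pos: [0.5374, -0.1267, 0.0096]
tcp_rot: [-179.9, 0.1, -11.6]
wrist_force: [-1.1, -0.5, 0.0]
opening: 0.0849
time: 7.3
ee_pos: [0.5393, -0.1273, 0.1344]
tcp_rot: [-179.9, -0.3, -11.6]
wrist_force: [-0.2, -0.3, -0.2]
opening: 0.0852
[ 0.53927274 -0.12726009  0.13437336] [-13.35057507   4.36293092  -1.2941581   84.03673013   0.14109196
  88.24967719]
```

View pics/m7.png

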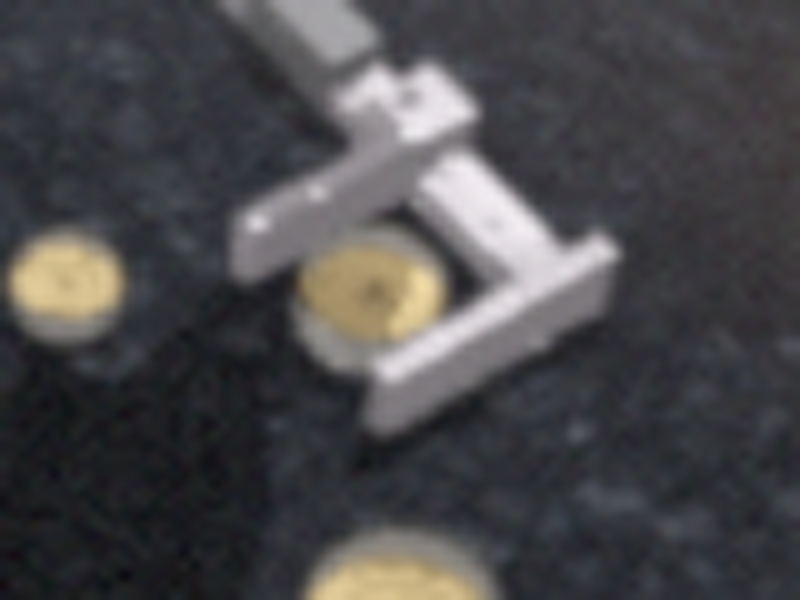

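```bash
python3 - <<'E'
from h import *
import pickle
c=pickle.load(open('scene7.pkl','rb'));o=get_obs()
pk={(0,62,24):(371,371),(-7,62,24):(386,386),(-7,62,0):(374,438),(-7,-12,24):(620,254),('g',62,24):(236,219),('g',62,0):(234,280),(-7,-12,0):(608,312)}
p=fit(c,pk,np.array([260,200]),10,z=0)
a=np.radians(p[2]);Q=np.array([[np.cos(a),-np.sin(a)],[np.sin(a),np.cos(a)]])
t=p[:2]+Q@[p[3]/2,.043]; print('squeeze centre',t,'from TCP',t-o['ee_pos'][:2],'turn',p[2]-o['tcp_rot'][2])
a2=np.radians(78.4);Q2=np.array([[np.cos(a2),-np.sin(a2)],[np.sin(a2),np.cos(a2)]])
print('tool-based',np.array([.5374,-.1267])+Q2@[-.107+.0255,.042])
E
```

```text
[ 5.14100e-01 -2.33000e-01  7.76623e+01  4.88000e-02  0.00000e+00] rms 0.26 candle in cal [0.0256 0.0407]
squeeze centre [ 0.47726629 -0.19998522] from TCP [-0.06132353 -0.07292741] turn 89.26228457190733
tool-based [ 0.47986999 -0.19809011]
```

```bash
python3 -m handwheel '[[0,-0.012,-0.014,0,8.2],[0,-0.024,-0.028,0,16.4],[0,-0.036,-0.042,0,24.6],[0,-0.048,-0.056,0,32.8],[0,-0.060,-0.072,0,41]]' 30; python3 -m handwheel '[[0,0,0,0,8.2],[0,0,0,0,16.4],[0,0,0,0,24.6],[0,0,0,0,32.8],[0,0,0,0,41]]'; python3 -m handwheel '[[0,0,0,-0.01,8],[0,0,0,-0.03,8],[0,0,0,-0.05,8],[0,0,0,-0.06,8],[0,0,0,-0.06,8]]'; python3 - <<'E'
from h import *
import pickle
o=get_obs();print(o['ee_pos'],o['tcp_rot'],np.array([.479,-.199])-o['ee_pos'][:2],78.2-o['tcp_rot'][2])
c=viewer.camera('scene'); pickle.dump(c,open('scene8.pkl','wb'))
cv2.imwrite('pics/m8.png',cv2.resize(c['color'][170:270,240:340],None,fx=6,fy=6,interpolation=cv2.INTER_CUBIC))
E
```

```text
time: 7.85
ee_pos: [0.4776, -0.1993, 0.1305]
tcp_rot: [-179.8, -0.1, 29.8]
wrist_force: [-0.0, 0.0, 0.1]
opening: 0.0856
time: 8.35
ee_pos: [0.4771, -0.1991, 0.1291]
tcp_rot: [-179.7, -0.1, 71.1]
wrist_force: [-0.0, 0.3, -0.7]
opening: 0.0857
time: 8.85
ee_pos: [0.4759, -0.1986, 0.0669]
tcp_rot: [-179.5, -0.1, 79.1]
wrist_force: [0.2, -0.0, -0.2]
opening: 0.0854
[ 0.47594808 -0.19855522  0.06693319] [-1.79466497e+02 -1.38390847e-01  7.90931506e+01] [ 0.00305192 -0.00044478] -0.8931506280978283
```

View pics/m8.png

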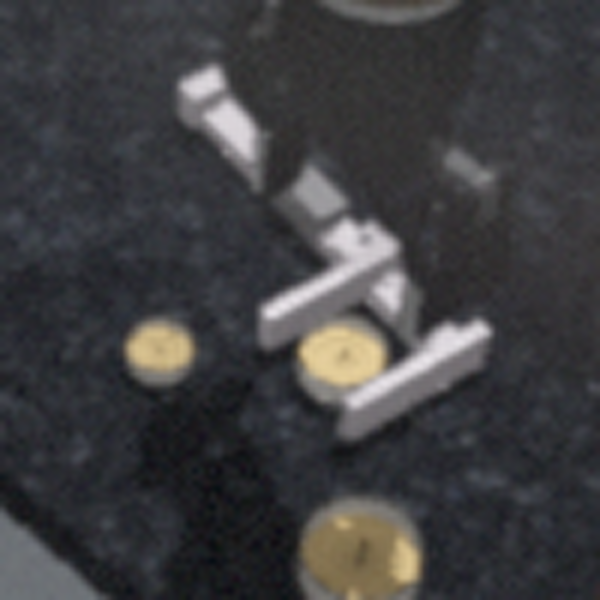

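```bash
python3 -m handwheel '[[0,0.003,-0.001,-0.01,-0.8],[0,0.003,-0.001,-0.025,-0.8],[0,0.003,-0.001,-0.038,-0.8],[0,0.003,-0.001,-0.042,-0.8],[0,0.003,-0.001,-0.042,-0.8]]' 30; python3 - <<'E'
from h import *
import pickle
o=get_obs();print(o['ee_pos'],o['tcp_rot'],np.array([.479,-.199])-o['ee_pos'][:2],78.2-o['tcp_rot'][2])
c=viewer.camera('scene'); pickle.dump(c,open('scene9.pkl','wb'))
cv2.imwrite('pics/m9.png',cv2.resize(c['color'][180:260,250:330],None,fx=7,fy=7,interpolation=cv2.INTER_CUBIC))
E
```

```text
time: 9.4
ee_pos: [0.479, -0.1996, 0.0252]
tcp_rot: [-179.5, -0.1, 78.3]
wrist_force: [0.2, 0.5, 0.7]
opening: 0.0851
[ 0.47898216 -0.19958645  0.02522774] [-1.79474129e+02 -1.37061340e-01  7.82915068e+01] [1.78387435e-05 5.86454711e-04] -0.09150677769629567
```

View pics/m9.png

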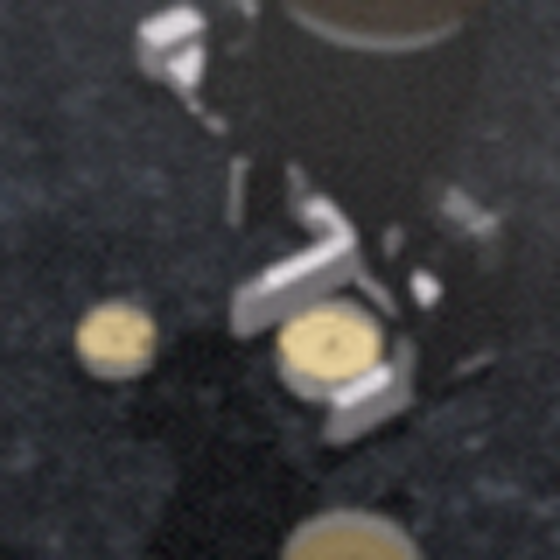

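The left finger at (235,195) is outside the moving jaw, and the right one is in front of the fixed jaw. I'll go down and close gently.

```bash
python3 -m handwheel '[[0,0,0.0005,-0.008,0],[0,0,0.0005,-0.016,0],[0,0,0.0005,-0.021,0],[0,0,0.0005,-0.021,0],[0,0,0.0005,-0.021,0]]' 30; python3 -m handwheel '[[0.2,0,0,0,0],[0.25,0,0,0,0],[0.3,0,0,0,0],[0.35,0,0,0,0],[0.4,0,0,0,0]]' 30;
```

```text
time: 9.95
ee_pos: [0.4793, -0.1992, 0.0049]
tcp_rot: [-179.5, -0.1, 78.3]
wrist_force: [-0.4, 0.3, -0.8]
opening: 0.0855
time: 10.45
ee_pos: [0.4799, -0.2005, 0.0063]
tcp_rot: [-179.6, 0.0, 78.3]
wrist_force: [-3.2, -3.9, 8.1]
opening: 0.0512
```

```bash
python3 -m handwheel '[[0.6,0,0,0,0],[0.8,0,0,0,0],[1,0,0,0,0],[1,0,0,0,0],[1,0,0,0,0]]' 40;python3 - <<'E'
from h import *
import pickle
o=get_obs();print(o['ee_pos'],o['tcp_rot'])
c=viewer.camera('scene'); pickle.dump(c,open('scene10.pkl','wb'))
cv2.imwrite('pics/m10.png',cv2.resize(c['color'][180:260,250:330],None,fx=7,fy=7,interpolation=cv2.INTER_CUBIC))
E
```

```text
time: 10.95
ee_pos: [0.4802, -0.2008, 0.0068]
tcp_rot: [-179.7, 0.0, 78.2]
wrist_force: [-0.8, -3.9, 6.2]
opening: 0.0487
[ 0.48020482 -0.20077484  0.00675378] [-1.79694633e+02  4.50881225e-02  7.82398247e+01]
```

View pics/m10.png

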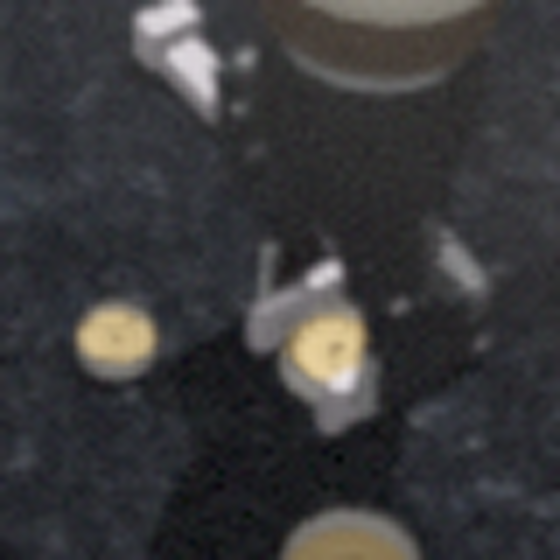

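```bash
python3 -m handwheel '[[1,0,0,0,0],[1,0,0,0,0],[1,0,0,0,0],[1,0,0,0,0],[1,0,0,0,0]]' 50; python3 -m handwheel '[[0.3,0,0,0,0],[0,0,0,0,0],[0,0,0,0,0],[0,0,0,0,0],[0,0,0,0,0]]'; python3 -m handwheel '[[0,0,0,0.01,0],[0,0,0,0.03,0],[0,0,0,0.06,0],[0,0,0,0.1,0],[0,0,0,0.13,0]]';  python3 - <<'E'
from h import *
import pickle
o=get_obs();print(o['ee_pos'],o['tcp_rot'])
c=viewer.camera('scene'); pickle.dump(c,open('scene11.pkl','wb'))
cv2.imwrite('pics/m11.png',cv2.resize(c['color'][200:260,260:340],None,fx=10,fy=10,interpolation=cv2.INTER_CUBIC))
E
```

```text
time: 11.5
ee_pos: [0.4802, -0.2009, 0.0068]
tcp_rot: [-179.7, 0.1, 78.2]
wrist_force: [-1.4, -2.7, 4.5]
opening: 0.0485
time: 12.0
ee_pos: [0.4802, -0.2008, 0.0067]
tcp_rot: [-179.7, 0.0, 78.2]
wrist_force: [0.5, -1.4, 0.2]
opening: 0.0854
time: 12.5
ee_pos: [0.4804, -0.2009, 0.1398]
tcp_rot: [-179.8, 0.1, 78.2]
wrist_force: [0.4, 0.4, -0.1]
opening: 0.0855
[ 0.48036743 -0.20085378  0.13980869] [-1.79797409e+02  6.78628366e-02  7.82400247e+01]
```

View pics/m11.png

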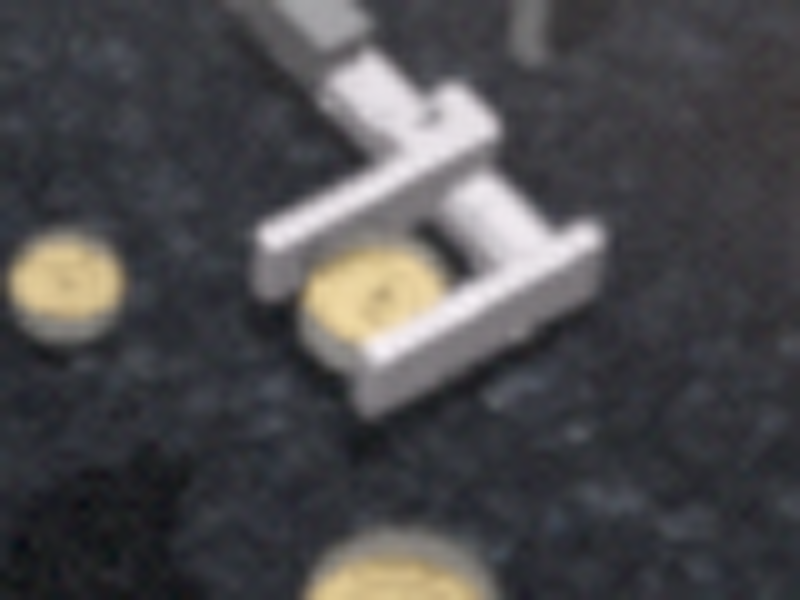

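The image shows both jaws closed on the candle at (375,300). I'll rise a bit more and measure the result from both cameras.

```bash
python3 -m handwheel '[[0,-0.02,0.03,0.03,0],[0,-0.04,0.06,0.05,0],[0,-0.06,0.1,0.05,0],[0,-0.08,0.14,0.05,0],[0,-0.1,0.18,0.05,0]]';  python3 -m handwheel '[[0,-0.01,0.04,0,0],[0,-0.02,0.08,0,0],[0,-0.03,0.12,0,0],[0,-0.03,0.12,0,0],[0,-0.03,0.12,0,0]]'; python3 - <<'E'
from h import *
import pickle
a=[]
for n,(x0,y0) in {'scene':(265,205),'top':(270,160)}.items():
    c=viewer.camera(n); pickle.dump(c,open(n+'12.pkl','wb'))
    a.append(cv2.resize(c['color'][y0:y0+50,x0:x0+40],None,fx=10,fy=10,interpolation=cv2.INTER_CUBIC))
    cv2.imwrite(f'pics/full12_{n}.png',c['color'])
cv2.imwrite('pics/m12.png',np.hstack(a))
c=pickle.load(open('scene11.pkl','rb'))
pk={(0,62,24):(362,350),(-7,62,24):(375,366),(-7,62,0):(367,418),(-7,-12,24):(607,237),('g',62,24):(254,236),('g',62,0):(255,297),('gi',62,24):(268,252)}
p=fit(c,pk,np.array([260,200]),10,z=0)
E
```

```text
time: 13.05
ee_pos: [0.3809, -0.0204, 0.1953]
tcp_rot: [179.8, 0.1, 78.2]
wrist_force: [0.9, 0.4, 0.0]
opening: 0.0852
time: 13.55
ee_pos: [0.3506, 0.1004, 0.1958]
tcp_rot: [179.7, 0.1, 78.4]
wrist_force: [-0.1, 0.0, 0.3]
opening: 0.0856
[ 5.16700e-01 -2.26900e-01  7.81444e+01  3.60000e-02  0.00000e+00] rms 0.28 candle in cal [0.0194 0.0418]
```

View pics/m12.png

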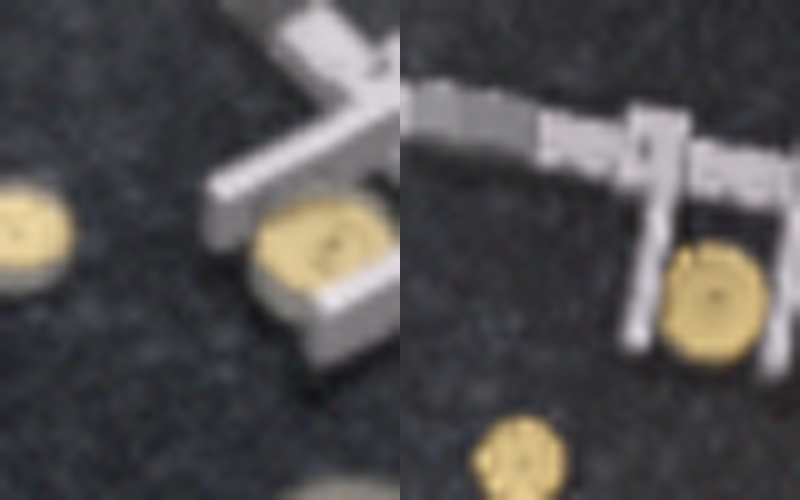

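View pics/full12_top.png

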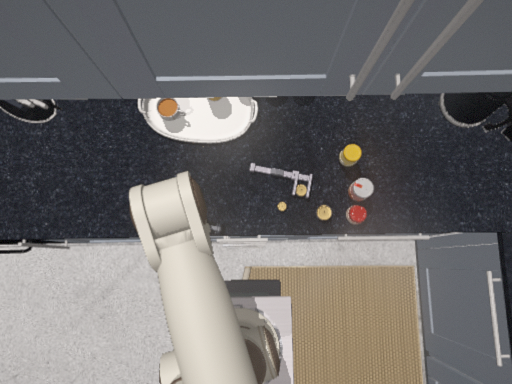

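View pics/full12_scene.png

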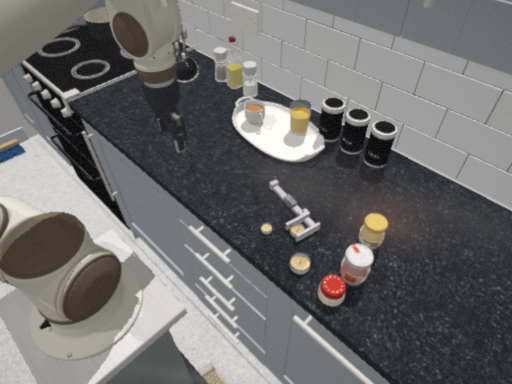

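```bash
python3 -c "
from workcell import job_done
print(job_done())"
```

```text
the job is handed in; nothing more can be done
None
```

I measured the middle-sized tea light with the caliper and handed the job in at about 13.6 s; no verdict was reported. I picked the caliper up by its grip block and set it down open with the candle between its jaws. I then let go, took it again across both jaws at the candle's centre and squeezed at 30–50 N. After that I released it and moved the arm clear.

**Last checks:**
- **Caliper:** the last scene-camera fit has it lying flat, with an opening of about 36 mm. The top view suggests about 37–38 mm. Both are within the 33–40.5 mm limit, and a 38 mm candle should read 38.
- **Candle:** its centre is about 19 mm from the fixed jaw's face and 42 mm along the jaws. Both figures use the candle's starting position. It looks upright, and I estimate it moved only 1–2 mm.
- **Bystanders:** the jars and the timer look unmoved in the last pictures.

**Disagreements and limits:**
- **Cameras:** the two cameras disagreed by about 3 mm in y. I used the scene camera for the placing, because it agreed with the held caliper.
- **Finger opening:** it read about 2–3 mm smaller than the true widths while gripping.
- **Jaw force:** I could not measure the jaws' force on the candle. I inferred it from the grip force and from the opening holding at about 48.5 mm.

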